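# Set a card-creasing press with a thickness gauge

## Task

Set the little creasing press for thick board: take the thickness gauge with the wide blade and slide its blade straight in under the raised crossbar, from the open front of the bed, until the line across the blade is level with the crossbar's front face, and let go of it lying flat on the bed. Then push the crossbar down by its knob until it rests on the blade, and leave everything like that. Leave the narrow gauge and the other things on the table where they are.

Things in the scene. Friction and masses are not known exactly. Their poses are not given: they have to be found in the camera images.
- wide_gauge: The gauge to use: flat steel blade 185 x 30 x 5 mm with an upright light-wood grip on it, lying on the green mat (mat top 3 mm above the table). Origin: underside of the blade, below the grip's middle; x to the blade's tip, z up. Blade x -35 to +150 mm. Grip 60 mm long (x -30 to +30), 18 mm thick (y), top at z = 45. About 0.18 kg, centre of mass 22 mm ahead of the origin.
- wide_gauge_line (a point): Middle of the black line across the top of the wide blade, 90 mm ahead of the gauge's origin and so 60 mm behind the tip, on the blade's top (z = 5 mm).
- narrow_gauge: The gauge not to be used: the same in every way except that its blade is only 14 mm wide, narrower than its grip. Origin and axes as on the wide gauge. It and the wide gauge lie side by side, either one nearer the robot.
- press: Creasing press, fixed (place and yaw vary): grey bed plate 240 (x) x 160 (y) x 10 mm, dark gate across it. Origin: centre of the bed's underside, on the table; x from the bed's open front end to its back, the way the blade goes in; z up. Crossbar at x 35 to 75 mm, 48 wide, 20 high, slides up and down between the gate's posts. The bare bed in front (x -120 to 35) carries the gauge's grip end.
- bar_front (a point): Top of the bed (10 mm above the table), below the middle of the crossbar's front face: x = 35, y = 0 in the press's frame, same axes. The line on the blade must come here. Posts 28 (x) x 24 (y) mm stand at x = 55, y = -37 and +37 of the press, inner faces 50 mm apart, with a bridge on top, 24 mm deep (x), its top 88 mm above the table.
- crossbar (a joint): How far the crossbar is pushed down, m: 0 at the top, where 16 mm is free between bed and crossbar; 0.015 at the bottom. It starts between 0 and 0.004 (12 to 16 mm free). Resting on the 5 mm blade it reads about 0.011. It has no spring: it moves when pushed with about 4 N and stays where it is left.
- knob_top (a point): Centre of the top of the crossbar's round black knob, 40 mm across and 14 mm thick, on a stem above the bridge, at x = 55, y = 0 of the press: 118 mm above the table when the joint reads 0, lower by the joint's value. It moves with the crossbar.
- paint_tin: Bystander: blue watercolour tin, 85 x 220 x 12 mm, at the far side of the table.
- brush_cup: Bystander: blue cup of brushes, 76 mm across, cup 100 mm high, brushes to 175 mm.
- water_cup: Bystander: clear cup, 72 mm across, 85 mm high.
- eraser: Bystander: white eraser, 22 x 50 x 13 mm, on the mat.
- paint_jar: Bystander: jar of paint, 52 mm across, 65 mm high.
- brush: Bystander: brush lying on the table near the robot.
- sharpener: Bystander: small metal pencil sharpener, 26 x 18 x 14 mm.

How it is judged:
By the outcome, as a careful person would: the job done as asked, in the order asked, and still so for the second after the job is handed in, with the robot touching nothing.
It also fails if it takes over 45 s, if anything falls off the work surface, if the arm or the gripper's body presses on something with over 40 N, if the wrist force passes 120 N, or if a joint passes its speed limit or range.

## Robot

A 6-joint arm with a two-finger parallel gripper is mounted at the origin on the work surface. World frame = base frame: x ahead of the robot, y to its left, z up, the work surface at z = 0. Lengths are in m, angles in rad, forces in N, time in s.
With the tool pointing down it reaches from about 0.425 to 0.95 m from the base axis. Payload 14.7 kg.
Tool frame: the origin (TCP) lies on the front face of the gripper's body, between the roots of the fingers; the fingertips stand 73 mm ahead of it and the grasp point (between the pads) lies 54 mm ahead of it; z points along the fingers, y is the line along which they close (so a half turn about z gives the same grasp; the last joint's range is limited). The gripper opens to 85 mm and grips with 20 to 120 N. Pads are 22 mm wide; open, the fingers measure 114 mm over their backs; the gripper's body (76 mm by 85 mm) begins 54 mm behind the grasp point. The pads swing forward as they close: fully open they stand 13 mm farther back than shut.
Start: joints at [-1.218, 0.48, 1.596, -0, 1.065, -0.047], TCP at [0.253, -0.599, 0.304] pointing down, gripper open.
Joint ranges: [-2.75, 2.75], [-0.82, 2.05], [0.23, 2.67], [-1.56, 4.7], [0.09, 2.69], [-2.92, 2.92]. Speed limits (rad/s): [1.89, 1.89, 2.39, 3.01, 3.01, 3.01].

## Interface

Orientations are given as a unit quaternion [x, y, z, w].
In Python, from cell import robot, grab_frame gives the robot as it stands.
- The arm moves only by the tool servo_tool, never from a script. Its argument "rows" is a list of rows, each an object of numbers: "grip": the closure, from -1 (fully open) to 1 (shut); "dx", "dy", "dz": the shift along the tool's x, y, z scaled (see below); "wx", "wy", "wz": the turn, a rotation vector about the tool's x, y, z scaled (see below). A call has 1 to 5 rows; each row is the pose to reach, as a shift and turn from the pose commanded when the call began, along the tool's axes at that moment; what a row does not reach only later rows make up. The controller multiplies each number of a shift by 15 cm and each number of a turn by 2 rad. A row lasts 1/10 s, in which the tool goes at most 50 mm and 8.59 degrees, less where a joint would pass 70% of its speed; a pose out of reach is approached as far as the arm can. A call with a number of a shift or a turn outside -1 to 1 is refused whole. A call with a gripper value outside its range is refused whole. The fingers move at their own pace and stop on an object; the grip force is fixed at half the most. Time passes only in rows, so rows that repeat a pose let the fingers close. It gives the time, the measured TCP pose, the force, the opening and the grip force at its end, in the units of the state.
- robot.sense(): the state, without advancing time (a new reading comes with each control period).
- grab_frame(name): name is "scene" or "top"; returns a dict with "pixels" (400x640x3 uint8, blue, green, red), "depth" (400x640 float32, m along the optical axis (not along the pixel's ray), 0 where there is no reading), "mtx" (3x3 intrinsics, pixels), "camera_from_world" (4x4, takes a point from world to camera coordinates). Camera axes: x right, y up, looking along -z (the intrinsics and any distortion apply to the point x, -y, -z); pixel columns grow to the right and rows downward; lengths in m; the calibration is good to about 2 mm. A picture is of the moment at which its call begins.
- robot.job_done(): hands the job in; it is judged then, once.
The state is a dict: "t": time; "qpos": joint angles; "dq": joint speeds; "effort": joint torques, N m; "tool_pos": TCP position; "ee_rot": TCP orientation; "ft_force": force on the tool from outside, world axes, zero at the start; "torque": the same for the moment, N m; "finger_gap": opening from 0.0 (shut) to 1.0 (fully open); "finger_force": force on a finger pad.
Only numpy, scipy, OpenCV 4.12 (cv2) and the standard library are available. Lean on these libraries where they do the work, as an engineer would, in place of code of your own. Each camera call takes 0.05 s, during which the arm holds its last target. There are 200 camera calls.

## Working session

There is one attempt and no reset: what is moved stays moved. The work goes in short steps, Python scripts to look and compute and a tool call to move; the robot and the scene stay as the last step left them, time stands still between calls to the robot, and variables do not carry over. Pictures are saved under pics/ and viewed, at most 10 in all, crops included, and the job is handed in when it is done.

Besides the shell and the picture viewer there is one more tool, called after "Emit:" as a command line: name --argument value ..., lists and objects as JSON in quotes. servo_tool: Moves the arm, as the interface text tells. Shifts and turns lie within -1 to 1; 1 stands for 15 cm of shift or 2 rad of turn. Its arguments: {"type":"object","properties":{"rows":{"type":"array"}},"required":["rows"]}

```bash
mkdir -p pics; ls; python3 - <<'E'
from cell import robot, grab_frame
import cv2, numpy as np
for n in ["scene","top"]:
    f=grab_frame(n); cv2.imwrite(f"pics/{n}0.png",f["pixels"]); np.savez(f"pics/{n}0.npz",**f)
    print(n,f["mtx"].tolist(),np.round(f["camera_from_world"],3).tolist())
print(robot.sense())
E
```

```text
pics
scene [[492.47589438404947, 0.0, 317.9159641909055], [0.0, 492.47589438404947, 194.03356314208705], [0.0, 0.0, 1.0]] [[0.753, 0.658, -0.004, -0.418], [-0.406, 0.47, 0.784, 0.152], [0.517, -0.589, 0.621, -1.729], [0.0, 0.0, 0.0, 1.0]]
top [[392.5641267991995, 0.0, 317.2963690070329], [0.0, 392.5641267991995, 199.13011445724922], [0.0, 0.0, 1.0]] [[0.016, -1.0, 0.004, 0.003], [0.991, 0.017, 0.132, -0.553], [-0.132, 0.002, 0.991, -1.009], [0.0, 0.0, 0.0, 1.0]]
{'t': 0.1, 'qpos': array([-1.21759636e+00,  4.80747581e-01,  1.59682099e+00, -6.30029689e-06,
        1.06512531e+00, -4.65865245e-02]), 'dq': array([ 0.00097644, -0.002724  , -0.00018404, -0.00238946, -0.00149118,
        0.00034292]), 'effort': array([ 7.59318682e-04, -9.52256370e+01, -4.31040215e+01, -1.36593590e-04,
        5.15763080e-03, -9.92485752e-06]), 'tool_pos': array([ 0.25291483, -0.59844756,  0.30334674]), 'ee_rot': array([ 9.80087329e-01,  1.98566172e-01, -8.68053775e-05, -5.43735852e-04]), 'ft_force': array([-0.87219626,  0.43731021,  0.47000456]), 'torque': array([-0.01118087, -0.02233449, -0.03458131]), 'finger_force': 0.0, 'finger_gap': 0.9973145838417498}
```

View pics/top0.png

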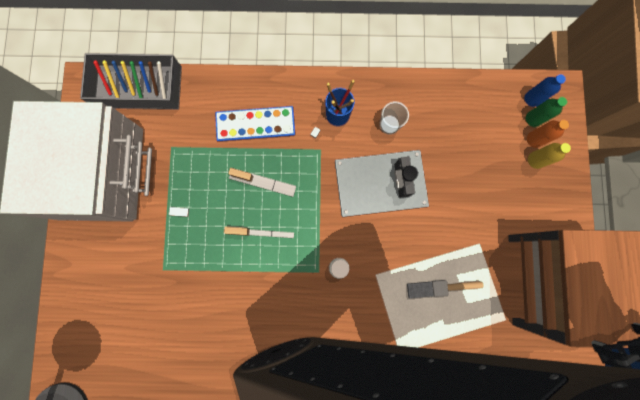

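View pics/scene0.png

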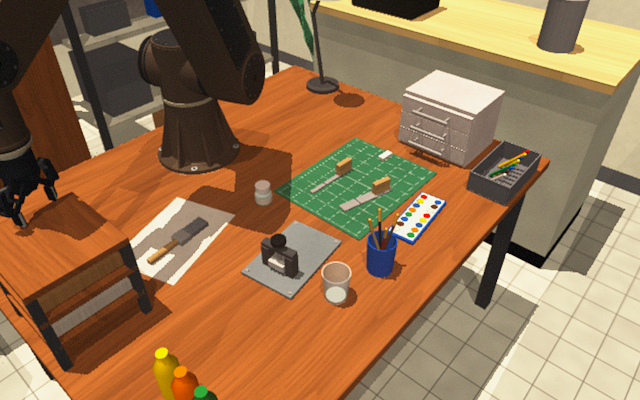

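The top view shows the wide gauge with its grip at about (241,175) and its tip at about (295,190). The narrow gauge lies at (225–294, 232). The press bed spans about (336–428, 151–215), with its gate at (405,178) and its open front facing left, towards the gauge. The scene view agrees. Next I'll measure these with masks.

```bash
cat > h.py <<'E'
import numpy as np, cv2
def load(n): return dict(np.load(f"pics/{n}.npz"))
def ray(f,uv,z):
    """pixels -> world points on plane z"""
    uv=np.atleast_2d(uv).astype(float); M=f["camera_from_world"]; K=f["mtx"]
    d=np.c_[(uv[:,0]-K[0,2])/K[0,0],-(uv[:,1]-K[1,2])/K[1,1],-np.ones(len(uv))]@M[:3,:3]
    c=-M[:3,:3].T@M[:3,3]
    return c+d*((z-c[2])/d[:,2])[:,None]
def proj(f,p):
    q=np.atleast_2d(p)@f["camera_from_world"][:3,:3].T+f["camera_from_world"][:3,3]; K=f["mtx"]
    return np.c_[K[0,0]*q[:,0]/-q[:,2]+K[0,2],K[1,1]*-q[:,1]/-q[:,2]+K[1,2]]
def blobs(mask,roi,amin=30):
    m=np.zeros_like(mask);x0,y0,x1,y1=roi;m[y0:y1,x0:x1]=mask[y0:y1,x0:x1]
    cs,_=cv2.findContours(m,cv2.RETR_EXTERNAL,cv2.CHAIN_APPROX_NONE)
    return sorted([c[:,0] for c in cs if cv2.contourArea(c)>amin],key=lambda c:-cv2.contourArea(c))
def rect(P):
    """world contour -> centre, (long,short) mm, long-axis yaw deg"""
    r=cv2.minAreaRect((P[:,:2]*1000).astype(np.float32)); b=cv2.boxPoints(r)
    e=[b[1]-b[0],b[2]-b[1]]; e.sort(key=lambda v:-np.hypot(*v))
    return np.round(r[0],1),np.round([np.hypot(*v) for v in e],1),round(float(np.degrees(np.arctan2(e[0][1],e[0][0]))),2)
E
python3 - <<'E'
from h import *
f=load("top0"); hsv=cv2.cvtColor(f["pixels"],cv2.COLOR_BGR2HSV)
H,S,V=[hsv[...,i].astype(int) for i in range(3)]
u8=lambda m:(m*255).astype(np.uint8)
wood=u8((H<25)&(S>70)&(V>110)); grey=u8((S<60)&(V>110))
for c in blobs(wood,(215,160,305,245)): print("wood",c.min(0),c.max(0),rect(ray(f,c,.048)))
for c in blobs(grey,(215,165,305,245)): print("blade",c.min(0),c.max(0),rect(ray(f,c,.008)))
for c in blobs(u8((S<50)&(V>70)),(325,140,440,225),500): print("bed",c.min(0),c.max(0),rect(ray(f,c,.010)))
for c in blobs(u8(V<60),(380,145,425,205),20): print("dark",c.min(0),c.max(0),rect(ray(f,c,.1)))
for n,r in (("top0",(215,140,440,250)),("scene0",(230,140,420,310))):
    g=load(n)["pixels"][r[1]:r[3],r[0]:r[2]]; s=3.5 if n=="top0" else 3
    cv2.imwrite(f"pics/{n}c.png",cv2.resize(g,None,fx=s,fy=s,interpolation=cv2.INTER_CUBIC))
d=f["depth"];P=lambda u,v:(lambda z:ray(f,(u,v),0))(0)
E
```

```text
wood [229 168] [252 180] (array([615.2, 218.2]), array([64.4, 20.6], dtype=float32), 74.84)
wood [224 227] [247 234] (array([465.5, 224.4]), array([60. , 18.2], dtype=float32), -89.06)
blade [229 173] [295 196] (array([602.8, 164.6]), array([187.6,  39.9], dtype=float32), 75.21)
blade [249 227] [293 237] (array([464.8, 136.3]), array([120.3,  24.4], dtype=float32), 87.77)
bed [335 150] [428 216] (array([ 605.4, -161.9]), array([239.7, 158.8], dtype=float32), -82.25)
dark [394 159] [416 181] (array([ 621.9, -207. ]), array([60.5, 42.3], dtype=float32), 45.45)
dark [398 186] [410 196] (array([ 564.4, -201.6]), array([27.3, 25.6], dtype=float32), 36.37)
```

View pics/top0c.png

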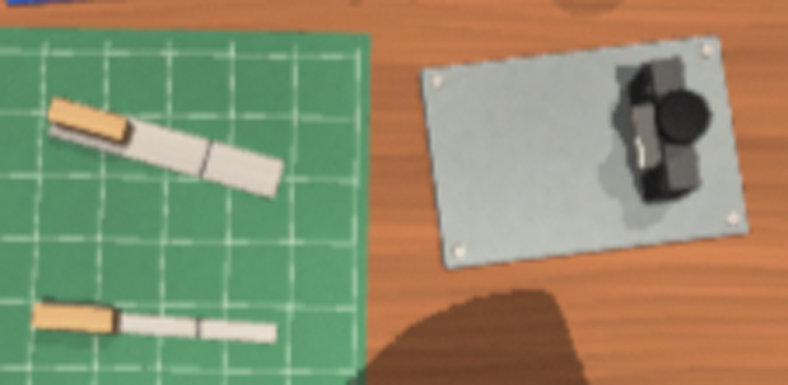

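View pics/scene0c.png

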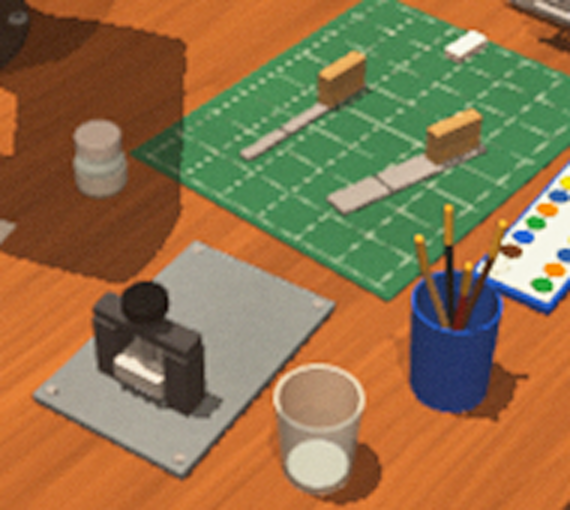

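Both crops confirm it: the wide gauge's line is at about (273,185) in the full top image, and its tip faces the press. The bed measures 239.7 x 158.8 mm, against 240 x 160 stated. Next I'll refine the gauge from its bare blade in both views.

```bash
cat >> h.py <<'E'
def blade(f,roi,z,smax=75,vmin=110):
    """bare blade end: rect in world"""
    up=4; x0,y0,x1,y1=roi
    g=cv2.resize(f["pixels"][y0:y1,x0:x1],None,fx=up,fy=up,interpolation=cv2.INTER_LINEAR)
    h=cv2.cvtColor(g,cv2.COLOR_BGR2HSV); m=((h[...,1]<smax)&(h[...,2]>vmin)).astype(np.uint8)*255
    m=cv2.morphologyEx(m,cv2.MORPH_CLOSE,np.ones((13,13)))
    c=blobs(m,(0,0,m.shape[1],m.shape[0]),200)[0]
    return ray(f,(c+.5)/up-.5+np.array([x0,y0]),z)
E
python3 - <<'E'
from h import *
for n,roi in (("top0",(258,165,305,205)),("scene0",(335,178,372,215))):
    f=load(n)
    for sm in (60,75,90):
        P=blade(f,roi,.008,sm); r=rect(P); a=np.radians(r[2]); a=a-np.pi if a>0 else a
        u=np.array([np.cos(a),np.sin(a)]); 
        tip=r[0]+u*r[1][0]/2
        print(n,sm,r,"tip",tip.round(1),"origin",(tip-150*u).round(1))
f=load("top0"); g=cv2.cvtColor(f["pixels"],cv2.COLOR_BGR2GRAY)
# line: darkest pixels in middle of blade
h=cv2.cvtColor(f["pixels"],cv2.COLOR_BGR2HSV)
ys,xs=np.mgrid[178:192,266:280]; w=np.clip(130-g[178:192,266:280].astype(float),0,None)*(h[178:192,266:280,1]<90)
print("line",((xs*w).sum()/w.sum(),(ys*w).sum()/w.sum()),ray(f,((xs*w).sum()/w.sum(),(ys*w).sum()/w.sum()),.008))
# press in scene: bed rect
for n,roi in (("scene0",(238,215,345,300)),("top0",(325,140,440,225))):
    f=load(n);h=cv2.cvtColor(f["pixels"],cv2.COLOR_BGR2HSV)
    for c in blobs(((h[...,1]<60)).astype(np.uint8)*255,roi,500)[:1]: print(n,"bed",c.min(0),c.max(0),rect(ray(f,c,.010)))
# knob
for n,roi in (("scene0",(265,225,292,250)),("top0",(400,160,420,185))):
    f=load(n);h=cv2.cvtColor(f["pixels"],cv2.COLOR_BGR2HSV)
    for c in blobs((h[...,2]<38).astype(np.uint8)*255,roi,30)[:1]:
        cc,r=cv2.minEnclosingCircle(c); print(n,"knob",cc,r,ray(f,cc,.110).round(4))
for n,c in (("brushcup",(340,107)),("water",(395,118))): print(n,ray(load("top0"),c,.1).round(3))
E
```

```text
top0 60 (array([595. , 122.8]), array([125.8,  49.4], dtype=float32), 71.99) tip [575.6  63. ] origin [621.9 205.6]
top0 75 (array([601.5, 116.8]), array([122.3, 105.2], dtype=float32), -85.84) tip [605.9  55.8] origin [595.1 205.4]
top0 90 (array([596.1, 113.3]), array([129.3, 110.9], dtype=float32), -89.02) tip [597.2  48.7] origin [594.6 198.6]
scene0 60 (array([596. , 135.2]), array([128.1,  39.1], dtype=float32), 72.89) tip [577.2  74. ] origin [621.3 217.3]
scene0 75 (array([582.5, 151.6]), array([191.6,  90.8], dtype=float32), -64.97) tip [623.   64.8] origin [559.6 200.7]
scene0 90 (array([571.3, 147.1]), array([187.6, 109.1], dtype=float32), -53.75) tip [626.8  71.5] origin [538.1 192.4]
line (np.float64(275.5), np.float64(179.0)) [[0.61085868 0.12861907 0.008     ]]
scene0 bed [242 221] [340 298] (array([ 608.5, -165.2]), array([241.6, 162.6], dtype=float32), -82.34)
top0 bed [335 150] [428 216] (array([ 605.4, -161.7]), array([240. , 159.5], dtype=float32), -82.25)
brushcup [[ 0.786 -0.042  0.1  ]]
water [[ 0.759 -0.184  0.1  ]]
```

```bash
cat >> h.py <<'E'
def ablade(f,roi,z,thr=122):
    up=4; x0,y0,x1,y1=roi
    g=cv2.resize(f["pixels"][y0:y1,x0:x1],None,fx=up,fy=up,interpolation=cv2.INTER_LINEAR)
    a=cv2.cvtColor(g,cv2.COLOR_BGR2LAB)[...,1]; m=(a>thr).astype(np.uint8)*255
    m=cv2.morphologyEx(m,cv2.MORPH_OPEN,np.ones((9,9)))
    return ray(f,(blobs(m,(0,0,m.shape[1],m.shape[0]),200)[0]+.5)/up-.5+np.array([x0,y0]),z)
E
python3 - <<'E'
from h import *
for n,roi in (("top0",(258,165,305,205)),("scene0",(335,178,368,215))):
    f=load(n)
    for th in (114,118,122):
        P=ablade(f,roi,.008,th); r=rect(P); a=np.radians(r[2]); a=a-np.pi if a>0 else a
        u=np.array([np.cos(a),np.sin(a)]); tip=r[0]+u*r[1][0]/2
        print(n,th,r,"tip",tip.round(1),"origin",(tip-150*u).round(1))
f=load("top0"); print(cv2.cvtColor(f["pixels"],cv2.COLOR_BGR2GRAY)[176:194,268:280])
E
```

```text
top0 114 (array([592.4, 128.8]), array([110.9,  32.9], dtype=float32), 74.74) tip [577.8  75.3] origin [617.3 220. ]
top0 118 (array([592.4, 129. ]), array([109.9,  31.2], dtype=float32), 74.79) tip [578.  76.] origin [617.3 220.7]
top0 122 (array([592.5, 129.1]), array([108.8,  29.6], dtype=float32), 74.95) tip [578.4  76.6] origin [617.3 221.4]
scene0 114 (array([594.5, 127.6]), array([113.6,  37.2], dtype=float32), 75.69) tip [580.5  72.6] origin [617.5 217.9]
scene0 118 (array([594.9, 127.4]), array([112.1,  35.1], dtype=float32), 75.83) tip [581.2  73.1] origin [617.9 218.5]
scene0 122 (array([595.1, 127.7]), array([111.4,  33.4], dtype=float32), 75.74) tip [581.4  73.7] origin [618.3 219.1]
[[122 122 122 123 122 121 121 120 120 119 119 119]
 [135 133 125 124 123 120 120 120 120 119 120 120]
 [173 164 151 148 134 125 123 120 121 120 120 124]
 [205 201 189 186 170 158 139 121 128 124 121 129]
 [210 210 210 208 205 195 159 130 159 149 142 140]
 [208 209 211 210 209 200 163 157 195 187 182 174]
 [208 208 209 208 208 196 161 186 208 209 208 205]
 [206 207 207 208 206 187 146 200 209 210 210 211]
 [206 206 206 207 202 179 157 201 208 208 208 209]
 [205 206 208 206 193 157 175 203 207 208 208 208]
 [204 204 204 204 185 137 186 205 207 208 207 208]
 [205 205 203 198 172 139 197 207 207 208 208 208]
 [198 204 202 190 146 152 199 204 205 206 207 207]
 [167 182 183 175 133 180 201 203 204 204 205 205]
 [153 159 162 164 139 183 193 196 204 204 203 204]
 [163 164 164 157 138 152 155 165 180 181 194 203]
 [131 131 130 131 128 127 123 127 134 133 159 177]
 [125 125 125 126 126 124 124 124 124 124 123 130]]
```

The gauge's origin is near (0.617, 0.2195) with yaw −105.1°. The bare-blade length (110 mm), the width and the independent grip rectangle all agree. The press is at (0.6054, −0.1618), yaw −82.25°. Next is the approach.

```bash
cat > plan.py <<'E'
import numpy as np
from cell import robot
from scipy.spatial.transform import Rotation as R
def down(yaw): # tool x at world yaw (deg), z down
    return R.from_euler("z",yaw,degrees=True)*R.from_euler("x",180,degrees=True)
def plan(wps,ref=None):
    """wps: (x,y,z,yaw); prints scaled move numbers, each from the previous one"""
    s=robot.sense(); p,r=(s["tool_pos"],R.from_quat(s["ee_rot"])) if ref is None else (np.array(ref[:3]),down(ref[3]))
    x=r.as_matrix()[:,0]
    print("t",round(s["t"],2),"pos",np.round(s["tool_pos"],4),"yaw",round(float(np.degrees(np.arctan2(x[1],x[0]))),2),"gap",round(float(s["finger_gap"]),3),"F",np.round(s["ft_force"],1))
    for w in wps:
        d=r.inv().apply(np.array(w[:3])-p)/.15; t=down(w[3]); rv=(r.inv()*t).as_rotvec()/2
        print("d",np.round(d,3),"w",np.round(rv,3)); p,r=np.array(w[:3]),t
E
python3 - <<'E'
from plan import *
plan([(.37,-.46,.30,40),(.48,-.32,.30,60),(.57,-.17,.29,75),(.61,-.02,.28,75),(.615,.12,.25,75),(.617,.2195,.19,75)])
E
```

```text
t 0.1 pos [ 0.2529 -0.5984  0.3033] yaw 22.91 gap 0.997 F [-0.9  0.4  0.5]
d [ 1.078 -0.546  0.023] w [-0.001 -0.    -0.149]
d [ 1.162 -0.244 -0.   ] w [-0.     0.    -0.175]
d [1.166 0.02  0.067] w [ 0.     0.    -0.131]
d [ 1.035e+00 -1.000e-03  6.700e-02] w [0. 0. 0.]
d [ 0.91  -0.209  0.2  ] w [0. 0. 0.]
d [ 0.644 -0.159  0.4  ] w [0. 0. 0.]
```

Emit:
servo_tool --rows '[{"grip": -1, "dx": 1.0, "dy": -0.55, "dz": 0.02, "wz": -0.15}, {"grip": -1, "dx": 1.0, "dy": -0.55, "dz": 0.02, "wz": -0.15}, {"grip": -1, "dx": 1.0, "dy": -0.55, "dz": 0.02, "wz": -0.15}, {"grip": -1, "dx": 1.0, "dy": -0.55, "dz": 0.02, "wz": -0.15}]'

```text
validation failed for argument at $.ro...
```

Emit:
servo_tool --rows '[{"grip": -1, "dx": 1.0, "dy": -0.24, "dz": 0, "wz": -0.175}, {"grip": -1, "dx": 1.0, "dy": -0.24, "dz": 0, "wz": -0.175}, {"grip": -1, "dx": 1.0, "dy": -0.24, "dz": 0, "wz": -0.175}, {"grip": -1, "dx": 1.0, "dy": -0.24, "dz": 0, "wz": -0.175}]'

```text
validation failed for argument at $.ro...
```

Emit:
servo_tool --rows '[{"grip": -1, "dx": 1.0, "dy": 0.02, "dz": 0.07, "wz": -0.13}, {"grip": -1, "dx": 1.0, "dy": 0.02, "dz": 0.07, "wz": -0.13}, {"grip": -1, "dx": 1.0, "dy": 0.02, "dz": 0.07, "wz": -0.13}, {"grip": -1, "dx": 1.0, "dy": 0.02, "dz": 0.07, "wz": -0.13}]'

```text
validation failed for argument at $.ro...
```

```bash
python3 - <<'E'
from plan import *
plan([(.595,-.05,.28,75),(.615,.09,.25,75),(.617,.2195,.18,75)])
E
```

```text
t 0.1 pos [ 0.2529 -0.5984  0.3033] yaw 22.91 gap 0.997 F [-0.9  0.4  0.5]
d [ 3.524 -2.48   0.159] w [-0.001 -0.    -0.455]
d [ 0.936 -0.113  0.2  ] w [0. 0. 0.]
d [ 0.837 -0.211  0.467] w [0. 0. 0.]
```

Emit:
servo_tool --rows '[{"grip": -1.0, "dx": 0.99, "dy": -0.55, "dz": 0.02, "wx": 0.0, "wy": 0.0, "wz": -0.15}, {"grip": -1.0, "dx": 0.99, "dy": -0.55, "dz": 0.02, "wx": 0.0, "wy": 0.0, "wz": -0.15}, {"grip": -1.0, "dx": 0.99, "dy": -0.55, "dz": 0.02, "wx": 0.0, "wy": 0.0, "wz": -0.15}, {"grip": -1.0, "dx": 0.99, "dy": -0.55, "dz": 0.02, "wx": 0.0, "wy": 0.0, "wz": -0.15}]'

```text
t: 0.5
tool_pos: [0.3594, -0.4615, 0.3006]
ee_rot: [0.939, 0.344, 0.0, -0.001]
ft_force: [-0.8, -0.4, -0.2]
finger_gap: 1.0
finger_force: 0.0
```

Emit:
servo_tool --rows '[{"grip": -1, "dx": 1.0, "dy": -0.24, "dz": 0, "wx": 0, "wy": 0, "wz": -0.175}, {"grip": -1, "dx": 1.0, "dy": -0.24, "dz": 0, "wx": 0, "wy": 0, "wz": -0.175}, {"grip": -1, "dx": 1.0, "dy": -0.24, "dz": 0, "wx": 0, "wy": 0, "wz": -0.175}, {"grip": -1, "dx": 1.0, "dy": -0.24, "dz": 0, "wx": 0, "wy": 0, "wz": -0.175}]'

```text
t: 0.9
tool_pos: [0.4516, -0.3366, 0.3007]
ee_rot: [0.864, 0.504, 0.0, -0.001]
ft_force: [0.7, 0.0, -0.6]
finger_gap: 0.995
finger_force: 0.0
```

Emit:
servo_tool --rows '[{"grip": -1, "dx": 1.0, "dy": 0.02, "dz": 0.07, "wx": 0, "wy": 0, "wz": -0.13}, {"grip": -1, "dx": 1.0, "dy": 0.02, "dz": 0.07, "wx": 0, "wy": 0, "wz": -0.13}, {"grip": -1, "dx": 1.0, "dy": 0.02, "dz": 0.07, "wx": 0, "wy": 0, "wz": -0.13}, {"grip": -1, "dx": 1.0, "dy": 0.02, "dz": 0.07, "wx": 0, "wy": 0, "wz": -0.13}]'

```text
t: 1.3
tool_pos: [0.5284, -0.2078, 0.2898]
ee_rot: [0.792, 0.611, 0.0, -0.001]
ft_force: [-0.1, -1.2, 0.0]
finger_gap: 1.002
finger_force: 0.0
```

```bash
python3 - <<'E'
from plan import *
plan([(.58,-.065,.28,75),(.61,.08,.25,75),(.617,.2195,.18,75)])
E
```

```text
t 1.3 pos [ 0.5284 -0.2078  0.2898] yaw 75.26 gap 1.002 F [-0.1 -1.2  0. ]
d [1.008 0.09  0.066] w [-0.    -0.001  0.002]
d [ 0.985 -0.057  0.2  ] w [0. 0. 0.]
d [ 0.91  -0.196  0.467] w [0. 0. 0.]
```

Emit:
servo_tool --rows '[{"grip": -1, "dx": 1.0, "dy": 0.09, "dz": 0.07, "wx": 0, "wy": 0, "wz": 0}, {"grip": -1, "dx": 1.0, "dy": 0.09, "dz": 0.07, "wx": 0, "wy": 0, "wz": 0}, {"grip": -1, "dx": 1.0, "dy": 0.09, "dz": 0.07, "wx": 0, "wy": 0, "wz": 0}, {"grip": -1, "dx": 1.0, "dy": 0.09, "dz": 0.07, "wx": 0, "wy": 0, "wz": 0}]'

```text
t: 1.7
tool_pos: [0.5793, -0.0666, 0.2793]
ee_rot: [0.792, 0.61, 0.0, -0.0]
ft_force: [-0.1, -1.3, -0.3]
finger_gap: 1.003
finger_force: 0.0
```

Emit:
servo_tool --rows '[{"grip": -1, "dx": 0.98, "dy": -0.06, "dz": 0.2, "wx": 0, "wy": 0, "wz": 0}, {"grip": -1, "dx": 0.98, "dy": -0.06, "dz": 0.2, "wx": 0, "wy": 0, "wz": 0}, {"grip": -1, "dx": 0.98, "dy": -0.06, "dz": 0.2, "wx": 0, "wy": 0, "wz": 0}, {"grip": -1, "dx": 0.98, "dy": -0.06, "dz": 0.2, "wx": 0, "wy": 0, "wz": 0}]'

```text
t: 2.1
tool_pos: [0.6076, 0.0775, 0.2484]
ee_rot: [0.792, 0.61, -0.0, -0.001]
ft_force: [0.0, -1.7, 0.4]
finger_gap: 1.002
finger_force: 0.0
```

Emit:
servo_tool --rows '[{"grip": -1, "dx": 0.91, "dy": -0.2, "dz": 0.47, "wx": 0, "wy": 0, "wz": 0}, {"grip": -1, "dx": 0.91, "dy": -0.2, "dz": 0.47, "wx": 0, "wy": 0, "wz": 0}, {"grip": -1, "dx": 0.91, "dy": -0.2, "dz": 0.47, "wx": 0, "wy": 0, "wz": 0}, {"grip": -1, "dx": 0.91, "dy": -0.2, "dz": 0.47, "wx": 0, "wy": 0, "wz": 0}, {"grip": -1, "dx": 0.91, "dy": -0.2, "dz": 0.47, "wx": 0, "wy": 0, "wz": 0}]'

```text
t: 2.6
tool_pos: [0.6133, 0.2132, 0.1783]
ee_rot: [0.793, 0.61, -0.001, -0.0]
ft_force: [0.2, -0.4, -0.2]
finger_gap: 1.002
finger_force: 0.0
```

```bash
python3 - <<'E'
from plan import *
plan([(.6173,.2195,.125,74.9),(.6173,.2195,.090,74.9)])
E
```

```text
t 2.6 pos [0.6133 0.2132 0.1783] yaw 75.12 gap 1.002 F [ 0.2 -0.4 -0.2]
d [0.048 0.015 0.355] w [-0.001  0.001  0.002]
d [-0.    -0.     0.233] w [0. 0. 0.]
```

Emit:
servo_tool --rows '[{"grip": -1, "dx": 0.05, "dy": 0.015, "dz": 0.36, "wx": 0, "wy": 0, "wz": 0}, {"grip": -1, "dx": 0.05, "dy": 0.015, "dz": 0.36, "wx": 0, "wy": 0, "wz": 0}, {"grip": -1, "dx": 0.05, "dy": 0.015, "dz": 0.36, "wx": 0, "wy": 0, "wz": 0}]'

```text
t: 2.9
tool_pos: [0.6176, 0.218, 0.1252]
ee_rot: [0.794, 0.609, -0.001, -0.0]
ft_force: [-0.1, 0.0, 0.1]
finger_gap: 0.997
finger_force: 0.0
```

Emit:
servo_tool --rows '[{"grip": -1, "dx": 0, "dy": 0, "dz": 0.12, "wx": 0, "wy": 0, "wz": 0}, {"grip": -1, "dx": 0, "dy": 0, "dz": 0.23, "wx": 0, "wy": 0, "wz": 0}, {"grip": -1, "dx": 0, "dy": 0, "dz": 0.23, "wx": 0, "wy": 0, "wz": 0}]'

```text
t: 3.2
tool_pos: [0.6174, 0.2189, 0.0903]
ee_rot: [0.793, 0.609, -0.001, -0.0]
ft_force: [-0.3, 0.7, 0.8]
finger_gap: 0.997
finger_force: 0.0
```

```bash
python3 - <<'E'
from plan import *
plan([(.6173,.2195,.090,74.9)])
E
```

```text
t 3.2 pos [0.6174 0.2189 0.0903] yaw 75.0 gap 0.997 F [-0.3  0.7  0.8]
d [ 0.004 -0.002  0.002] w [-0.001  0.     0.001]
```

Emit:
servo_tool --rows '[{"grip": 1, "dx": 0, "dy": 0, "dz": 0, "wx": 0, "wy": 0, "wz": 0}, {"grip": 1, "dx": 0, "dy": 0, "dz": 0, "wx": 0, "wy": 0, "wz": 0}, {"grip": 1, "dx": 0, "dy": 0, "dz": 0, "wx": 0, "wy": 0, "wz": 0}, {"grip": 1, "dx": 0, "dy": 0, "dz": 0, "wx": 0, "wy": 0, "wz": 0}, {"grip": 1, "dx": 0, "dy": 0, "dz": 0, "wx": 0, "wy": 0, "wz": 0}]'

```text
t: 3.7
tool_pos: [0.6181, 0.22, 0.0915]
ee_rot: [0.793, 0.609, 0.0, 0.0]
ft_force: [0.1, -0.4, 3.1]
finger_gap: 0.203
finger_force: 59.3
```

Emit:
servo_tool --rows '[{"grip": 1, "dx": 0, "dy": 0, "dz": 0, "wx": 0, "wy": 0, "wz": 0}, {"grip": 1, "dx": 0, "dy": 0, "dz": 0, "wx": 0, "wy": 0, "wz": 0}, {"grip": 1, "dx": 0, "dy": 0, "dz": 0, "wx": 0, "wy": 0, "wz": 0}, {"grip": 1, "dx": 0, "dy": 0, "dz": 0, "wx": 0, "wy": 0, "wz": 0}]'

```text
t: 4.1
tool_pos: [0.6181, 0.22, 0.0915]
ee_rot: [0.793, 0.609, 0.0, 0.0]
ft_force: [-0.6, 0.5, 7.6]
finger_gap: 0.199
finger_force: 59.7
```

```bash
cat >> plan.py <<'E'
PR=np.array([.6054,-.1618]); PY=-82.25
def pp(x,y=0,z=0,dyaw=0):
    "press-frame point -> waypoint with tool x opposite the press's x"
    a=np.radians(PY); c,s=np.cos(a),np.sin(a)
    return (PR[0]+c*x-s*y,PR[1]+s*x+c*y,z,PY+180+dyaw)
E
python3 - <<'E'
from plan import *
plan([(.618,.22,.13,75),(.615,.20,.18,75),(.605,.08,.18,87),pp(-.15,0,.18),pp(-.15,0,.13)])
E
```

```text
t 4.1 pos [0.6181 0.22   0.0915] yaw 75.05 gap 0.199 F [-0.6  0.5  7.6]
d [-0.    -0.    -0.257] w [ 0. -0.  0.]
d [-0.134  0.015 -0.333] w [0. 0. 0.]
d [-0.79   0.143  0.   ] w [ 0.     0.    -0.105]
d [-0.627 -0.099 -0.   ] w [ 0.     0.    -0.094]
d [ 0.    -0.     0.333] w [0. 0. 0.]
```

Emit:
servo_tool --rows '[{"grip": 1, "dx": 0, "dy": 0, "dz": -0.06, "wx": 0, "wy": 0, "wz": 0}, {"grip": 1, "dx": 0, "dy": 0, "dz": -0.15, "wx": 0, "wy": 0, "wz": 0}, {"grip": 1, "dx": 0, "dy": 0, "dz": -0.26, "wx": 0, "wy": 0, "wz": 0}]'

```text
t: 4.4
tool_pos: [0.6177, 0.2198, 0.1309]
ee_rot: [0.793, 0.609, -0.0, -0.0]
ft_force: [-0.2, -0.2, -1.7]
finger_gap: 0.2
finger_force: 58.6
```

Emit:
servo_tool --rows '[{"grip": 1, "dx": -0.04, "dy": 0, "dz": -0.17, "wx": 0, "wy": 0, "wz": 0}, {"grip": 1, "dx": -0.13, "dy": 0.02, "dz": -0.33, "wx": 0, "wy": 0, "wz": 0}, {"grip": 1, "dx": -0.13, "dy": 0.02, "dz": -0.33, "wx": 0, "wy": 0, "wz": 0}]'

```text
t: 4.7
tool_pos: [0.6174, 0.1997, 0.184]
ee_rot: [0.793, 0.609, 0.003, 0.001]
ft_force: [-0.0, -0.4, -1.7]
finger_gap: 0.199
finger_force: 58.8
```

Emit:
servo_tool --rows '[{"grip": 1, "dx": -0.15, "dy": 0.03, "dz": 0, "wx": 0, "wy": 0, "wz": -0.02}, {"grip": 1, "dx": -0.35, "dy": 0.06, "dz": 0, "wx": 0, "wy": 0, "wz": -0.05}, {"grip": 1, "dx": -0.55, "dy": 0.1, "dz": 0, "wx": 0, "wy": 0, "wz": -0.08}, {"grip": 1, "dx": -0.79, "dy": 0.14, "dz": 0, "wx": 0, "wy": 0, "wz": -0.105}]'

```text
t: 5.1
tool_pos: [0.6053, 0.0801, 0.1795]
ee_rot: [0.724, 0.69, 0.0, 0.0]
ft_force: [-0.1, -0.6, -2.6]
finger_gap: 0.202
finger_force: 58.7
```

Emit:
servo_tool --rows '[{"grip": 1, "dx": -0.2, "dy": -0.03, "dz": 0, "wx": 0, "wy": 0, "wz": -0.03}, {"grip": 1, "dx": -0.4, "dy": -0.06, "dz": 0, "wx": 0, "wy": 0, "wz": -0.06}, {"grip": 1, "dx": -0.55, "dy": -0.09, "dz": 0, "wx": 0, "wy": 0, "wz": -0.09}, {"grip": 1, "dx": -0.63, "dy": -0.1, "dz": 0, "wx": 0, "wy": 0, "wz": -0.094}, {"grip": 1, "dx": -0.63, "dy": -0.1, "dz": 0, "wx": 0, "wy": 0, "wz": -0.094}]'

```text
t: 5.6
tool_pos: [0.5855, -0.0142, 0.1795]
ee_rot: [0.658, 0.753, -0.0, -0.0]
ft_force: [0.7, 0.8, -1.8]
finger_gap: 0.195
finger_force: 58.6
```

Emit:
servo_tool --rows '[{"grip": 1, "dx": 0, "dy": 0, "dz": 0.1, "wx": 0, "wy": 0, "wz": 0}, {"grip": 1, "dx": 0, "dy": 0, "dz": 0.25, "wx": 0, "wy": 0, "wz": 0}, {"grip": 1, "dx": 0, "dy": 0, "dz": 0.33, "wx": 0, "wy": 0, "wz": 0}, {"grip": 1, "dx": 0, "dy": 0, "dz": 0.33, "wx": 0, "wy": 0, "wz": 0}]'

```text
t: 6.0
tool_pos: [0.5849, -0.0123, 0.1284]
ee_rot: [0.657, 0.754, -0.001, -0.001]
ft_force: [0.7, 0.2, -3.0]
finger_gap: 0.2
finger_force: 58.7
```

```bash
python3 - <<'E'
from plan import *
from cell import grab_frame
import cv2
plan([pp(-.15,0,.13)])
for n in ["scene","top"]:
    f=grab_frame(n); np.savez(f"pics/{n}1.npz",**f)
    a=f["pixels"][120:240,270:450] if n=="top" else f["pixels"][120:310,220:420]
    cv2.imwrite(f"pics/{n}1c.png",cv2.resize(a,None,fx=3,fy=3,interpolation=cv2.INTER_CUBIC))
a=cv2.imread("pics/top1c.png");b=cv2.imread("pics/scene1c.png")
h=max(a.shape[0],b.shape[0]); s=lambda i:cv2.copyMakeBorder(i,0,h-i.shape[0],0,0,cv2.BORDER_CONSTANT)
m=np.hstack([s(a),s(b)]); cv2.imwrite("pics/both1.png",cv2.resize(m,None,fx=.7,fy=.7))
E
```

```text
t 6.0 pos [ 0.5849 -0.0123  0.1284] yaw 97.84 gap 0.2 F [ 0.7  0.2 -3. ]
d [-0.006  0.001 -0.011] w [-0.001 -0.     0.001]
```

View pics/both1.png

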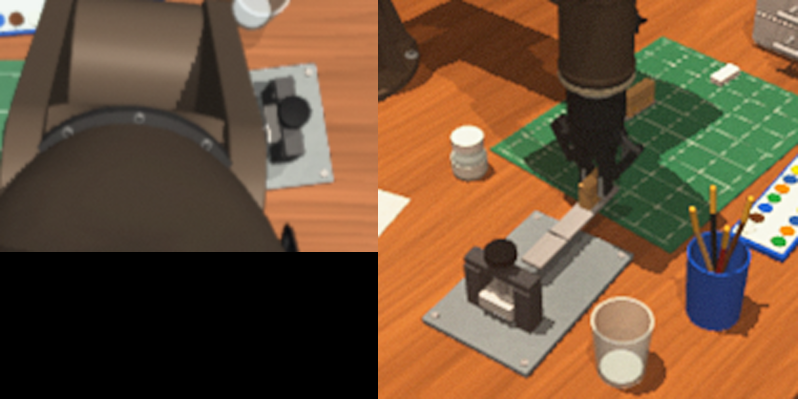

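The scene crop shows the wide gauge held level and in line with the gate, with its line at roughly full-frame (347,230). The arm hides it in the top view. I'll check the hold by comparing the predicted tip and line points with the image.

```bash
python3 - <<'E'
from h import *; from plan import *
f=load("scene1"); s=robot.sense(); t=s["tool_pos"]; zt=t[2]-.0885+.005
a=np.radians(97.84+180); u=np.array([np.cos(a),np.sin(a)]); v=np.array([-u[1],u[0]])
pts={k:np.r_[t[:2]+u*x+v*y,zt] for k,(x,y) in dict(tipL=(.15,.015),tipR=(.15,-.015),lnL=(.09,.015),lnR=(.09,-.015),grpL=(.032,.015)).items()}
x0,y0,x1,y1=285,195,375,270
im=cv2.resize(f["pixels"][y0:y1,x0:x1],None,fx=8,fy=8,interpolation=cv2.INTER_LINEAR)
for k,p in pts.items():
    q=proj(f,p)[0]; print(k,q.round(1))
    cv2.drawMarker(im,tuple(int(round(c)) for c in ((q-[x0,y0]+.5)*8)),(0,0,255),cv2.MARKER_CROSS,14,1)
cv2.imwrite("pics/ov1.png",im)
E
```

```text
tipL [297. 247.]
tipR [287.7 242.7]
lnL [309.9 233.8]
lnR [300.7 229.7]
grpL [321.6 221.8]
```

View pics/ov1.png

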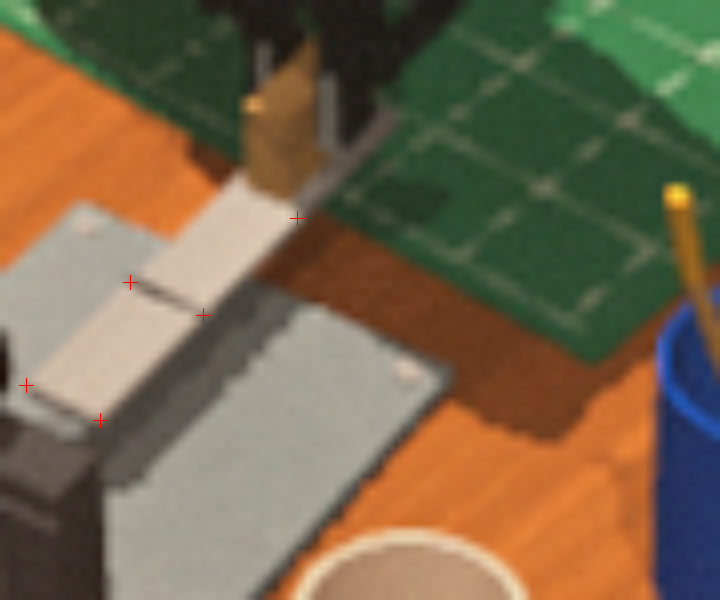

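The predicted line and tip markers fall on the image features to within about 1 mm, so the hold is as assumed. I'll lower the blade to just above the bed and insert it.

```bash
python3 - <<'E'
from plan import *
plan([pp(-.15,0,.102),pp(-.055,0,.102)])
E
```

```text
t 6.1 pos [ 0.5858 -0.0127  0.1301] yaw 97.85 gap 0.204 F [ 1.1  1.4 -2. ]
d [-0.002 -0.005  0.187] w [-0.    -0.     0.001]
d [-0.633  0.     0.   ] w [0. 0. 0.]
```

Emit:
servo_tool --rows '[{"grip": 1, "dx": 0, "dy": -0.005, "dz": 0.1, "wx": 0, "wy": 0, "wz": 0}, {"grip": 1, "dx": 0, "dy": -0.005, "dz": 0.187, "wx": 0, "wy": 0, "wz": 0.001}, {"grip": 1, "dx": 0, "dy": -0.005, "dz": 0.187, "wx": 0, "wy": 0, "wz": 0.001}, {"grip": 1, "dx": 0, "dy": -0.005, "dz": 0.187, "wx": 0, "wy": 0, "wz": 0.001}]'

```text
t: 6.5
tool_pos: [0.5849, -0.0133, 0.102]
ee_rot: [0.658, 0.753, -0.0, -0.0]
ft_force: [0.8, -0.4, -1.0]
finger_gap: 0.199
finger_force: 58.7
```

```bash
python3 - <<'E'
from plan import *
plan([pp(-.11,0,.102),pp(-.055,0,.102)])
E
```

```text
t 6.5 pos [ 0.5849 -0.0133  0.102 ] yaw 97.73 gap 0.199 F [ 0.8 -0.4 -1. ]
d [-0.266  0.002 -0.   ] w [-0. -0. -0.]
d [-0.367  0.     0.   ] w [0. 0. 0.]
```

Emit:
servo_tool --rows '[{"grip": 1, "dx": -0.08, "dy": 0, "dz": 0, "wx": 0, "wy": 0, "wz": 0}, {"grip": 1, "dx": -0.16, "dy": 0, "dz": 0, "wx": 0, "wy": 0, "wz": 0}, {"grip": 1, "dx": -0.266, "dy": 0.002, "dz": 0, "wx": 0, "wy": 0, "wz": 0}]'

```text
t: 6.8
tool_pos: [0.5909, -0.0539, 0.1023]
ee_rot: [0.658, 0.753, 0.0, 0.0]
ft_force: [0.3, -0.5, -2.5]
finger_gap: 0.203
finger_force: 58.7
```

Emit:
servo_tool --rows '[{"grip": 1, "dx": -0.08, "dy": 0, "dz": 0, "wx": 0, "wy": 0, "wz": 0}, {"grip": 1, "dx": -0.16, "dy": 0, "dz": 0, "wx": 0, "wy": 0, "wz": 0}, {"grip": 1, "dx": -0.26, "dy": 0, "dz": 0, "wx": 0, "wy": 0, "wz": 0}, {"grip": 1, "dx": -0.33, "dy": 0, "dz": 0, "wx": 0, "wy": 0, "wz": 0}, {"grip": 1, "dx": -0.33, "dy": 0, "dz": 0, "wx": 0, "wy": 0, "wz": 0}]'

```text
t: 7.3
tool_pos: [0.5975, -0.1035, 0.1018]
ee_rot: [0.658, 0.753, 0.0, 0.0]
ft_force: [-0.5, -0.3, -2.1]
finger_gap: 0.201
finger_force: 58.7
```

```bash
python3 - <<'E'
from h import *; from plan import *
from cell import grab_frame
plan([pp(-.055,0,.102),pp(-.055,0,.0985)])
f=grab_frame("scene"); np.savez("pics/scene2.npz",**f); s=robot.sense(); t=s["tool_pos"]; zt=t[2]-.0885+.005
a=np.radians(PY); u=np.array([np.cos(a),np.sin(a)]); v=np.array([-u[1],u[0]])
pts=[np.r_[t[:2]+u*.09+v*y,zt] for y in(.015,-.015)]
bf=[(pp(.035,y)[0],pp(.035,y)[1],z) for y in (-.024,.024) for z in (.026,.046)]
bed=[(pp(x,y)[0],pp(x,y)[1],.01) for x in(-.12,.12) for y in (-.08,.08)]
x0,y0,x1,y1=238,210,348,302;S=7
im=cv2.resize(f["pixels"][y0:y1,x0:x1],None,fx=S,fy=S,interpolation=cv2.INTER_LINEAR)
for P,c in ((pts,(0,0,255)),(bf,(255,0,0)),(bed,(0,255,0))):
    for q in proj(f,np.array(P)): cv2.drawMarker(im,tuple(int(round(e)) for e in ((q-[x0,y0]+.5)*S)),c,cv2.MARKER_CROSS,14,1)
cv2.imwrite("pics/ov2.png",im[:600])
E
```

```text
t 7.3 pos [ 0.5975 -0.1035  0.1018] yaw 97.65 gap 0.201 F [-0.5 -0.3 -2.1]
d [-0.026 -0.    -0.001] w [ 0.     0.    -0.001]
d [ 0.    -0.     0.023] w [0. 0. 0.]
```

View pics/ov2.png

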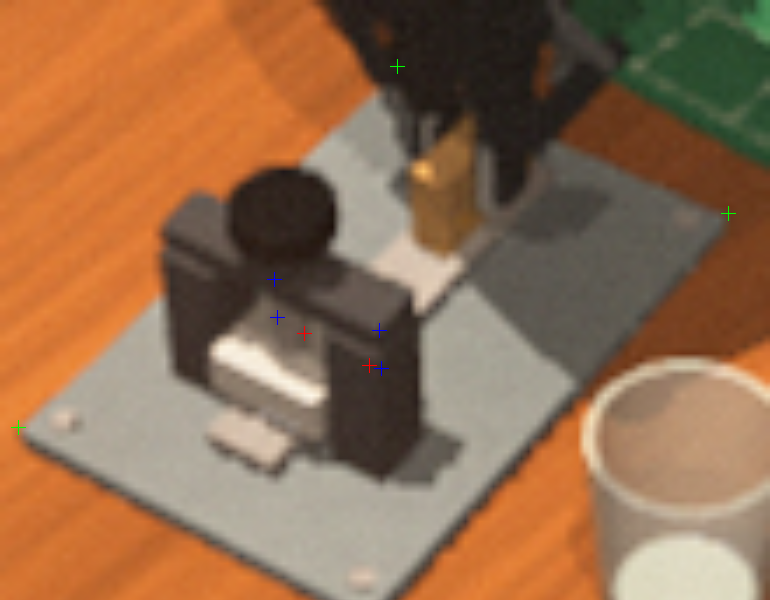

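The blade is in under the crossbar, and its tip shows behind the gate at zoomed (208–290, 410–470). Now the last 4 mm, then lower to the bed.

Emit:
servo_tool --rows '[{"grip": 1, "dx": -0.013, "dy": 0, "dz": 0, "wx": 0, "wy": 0, "wz": 0}, {"grip": 1, "dx": -0.026, "dy": 0, "dz": 0, "wx": 0, "wy": 0, "wz": 0}, {"grip": 1, "dx": -0.026, "dy": 0, "dz": 0.01, "wx": 0, "wy": 0, "wz": 0}, {"grip": 1, "dx": -0.026, "dy": 0, "dz": 0.021, "wx": 0, "wy": 0, "wz": 0}, {"grip": 1, "dx": -0.026, "dy": 0, "dz": 0.021, "wx": 0, "wy": 0, "wz": 0}]'

```text
t: 7.85
tool_pos: [0.5977, -0.1055, 0.0986]
ee_rot: [0.658, 0.753, -0.0, -0.0]
ft_force: [0.1, -0.4, -1.9]
finger_gap: 0.199
finger_force: 59.0
```

```bash
cat > tip.py <<'E'
from h import *; from plan import *
from cell import grab_frame
def tip(n):
    plan([pp(-.055,0,.0985)])
    f=grab_frame("scene"); np.savez(f"pics/{n}.npz",**f)
    x0,y0,x1,y1=258,264,290,284;up=4
    g=cv2.resize(f["pixels"][y0:y1,x0:x1],None,fx=up,fy=up,interpolation=cv2.INTER_LINEAR)
    lab=cv2.cvtColor(g,cv2.COLOR_BGR2LAB).astype(int); m=((lab[...,1]>129)&(lab[...,0]>140)).astype(np.uint8)*255
    a=np.radians(PY); Rm=np.array([[np.cos(a),np.sin(a)],[-np.sin(a),np.cos(a)]])
    for c in blobs(m,(0,0,m.shape[1],m.shape[0]),60):
        uv=(c+.5)/up-.5+np.array([x0,y0]); Q=(ray(f,uv,.015)[:,:2]-PR)@Rm.T*1000
        print("blob px",uv.min(0),uv.max(0),"press-frame x",Q[:,0].min().round(1),Q[:,0].max().round(1),"95%",np.percentile(Q[:,0],90).round(1),"y",Q[:,1].min().round(1),Q[:,1].max().round(1))
    # bed corners in this view, press frame (expected +-120,+-80)
    h=cv2.cvtColor(f["pixels"],cv2.COLOR_BGR2HSV)
    mm=((h[...,1]<70)&(h[...,2]>90)).astype(np.uint8)*255
    c=max(blobs(mm,(236,240,310,302),300),key=len); Q=(ray(f,c,.010)[:,:2]-PR)@Rm.T*1000
    print("bed back edge x max",Q[:,0].max().round(1),np.median(Q[(Q[:,0]>100)&(abs(Q[:,1])<70)][:,0]).round(1),"y min",Q[:,1].min().round(1),"y max",Q[:,1].max().round(1))
E
python3 -c "
from tip import *
tip('scene3')
f=load('scene3');cv2.imwrite('pics/s3.png',cv2.resize(f['pixels'][220:302,240:340],None,fx=7,fy=7,interpolation=cv2.INTER_LINEAR))"
```

```text
t 7.85 pos [ 0.5977 -0.1055  0.0986] yaw 97.75 gap 0.199 F [ 0.1 -0.4 -1.9]
d [-0.012 -0.     0.   ] w [-0. -0.  0.]
blob px [266.875 268.625] [279.875 278.875] press-frame x 73.6 97.2 95% 95.9 y -18.1 18.7
blob px [273.625 263.625] [284.125 267.625] press-frame x 44.0 59.3 95% 58.6 y -19.1 9.5
bed back edge x max 124.7 122.9 y min -77.3 y max 82.6
```

Emit:
servo_tool --rows '[{"grip": 1, "dx": 0, "dy": 0, "dz": 0, "wx": 0, "wy": 0, "wz": 0}, {"grip": 1, "dx": 0, "dy": 0, "dz": 0, "wx": 0, "wy": 0, "wz": 0}, {"grip": 1, "dx": 0, "dy": 0, "dz": 0, "wx": 0, "wy": 0, "wz": 0}]'

```text
t: 8.2
tool_pos: [0.5977, -0.1057, 0.0987]
ee_rot: [0.658, 0.753, -0.0, -0.0]
ft_force: [-0.3, -0.4, -1.8]
finger_gap: 0.202
finger_force: 58.9
```

View pics/s3.png

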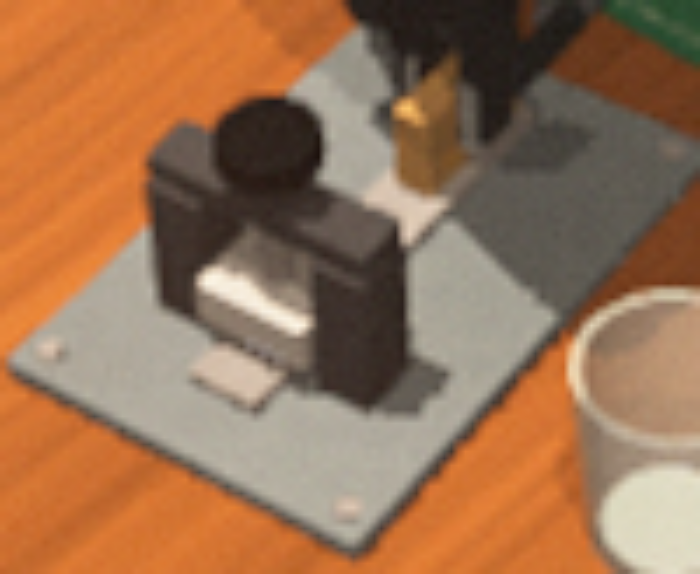

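```bash
python3 - <<'E'
from h import *; from plan import *
f=load("scene3"); a=np.radians(PY); Rm=np.array([[np.cos(a),np.sin(a)],[-np.sin(a),np.cos(a)]])
cv=lambda p,z:((ray(f,(np.array(p)+.5)/7-.5+[240,220],z)[:,:2]-PR)@Rm.T*1000).round(1)
print("tip",cv([[192,372],[253,402]],.015).tolist()); print("bed corners",cv([[9,360],[356,545],[700,158]],.01).tolist())
plan([pp(-.055,0,.0975)])
E
```

```text
tip [[91.7, -14.0], [91.1, 13.5]]
bed corners [[120.4, -77.2], [120.9, 80.6], [-109.5, 80.2]]
t 8.2 pos [ 0.5977 -0.1057  0.0987] yaw 97.73 gap 0.202 F [-0.3 -0.4 -1.8]
d [-0.011  0.     0.008] w [-0. -0. -0.]
```

Emit:
servo_tool --rows '[{"grip": 1, "dx": -0.014, "dy": 0, "dz": 0, "wx": 0, "wy": 0, "wz": 0}, {"grip": 1, "dx": -0.014, "dy": 0, "dz": 0.004, "wx": 0, "wy": 0, "wz": 0}, {"grip": 1, "dx": -0.014, "dy": 0, "dz": 0.007, "wx": 0, "wy": 0, "wz": 0}, {"grip": 1, "dx": -0.014, "dy": 0, "dz": 0.007, "wx": 0, "wy": 0, "wz": 0}]'

```text
t: 8.6
tool_pos: [0.5982, -0.1081, 0.0985]
ee_rot: [0.658, 0.753, 0.0, 0.0]
ft_force: [-2.9, -1.9, 12.0]
finger_gap: 0.202
finger_force: 61.0
```

Emit:
servo_tool --rows '[{"grip": 1, "dx": 0, "dy": 0, "dz": -0.004, "wx": 0, "wy": 0, "wz": 0}, {"grip": -0.2, "dx": 0, "dy": 0, "dz": -0.004, "wx": 0, "wy": 0, "wz": 0}, {"grip": -0.2, "dx": 0, "dy": 0, "dz": -0.004, "wx": 0, "wy": 0, "wz": 0}, {"grip": -0.2, "dx": 0, "dy": 0, "dz": -0.004, "wx": 0, "wy": 0, "wz": 0}, {"grip": -0.2, "dx": 0, "dy": 0, "dz": -0.004, "wx": 0, "wy": 0, "wz": 0}]'

```text
t: 9.1
tool_pos: [0.598, -0.1078, 0.0982]
ee_rot: [0.658, 0.753, -0.0, -0.0]
ft_force: [-0.4, -0.3, -0.1]
finger_gap: 0.599
finger_force: 0.0
```

Emit:
servo_tool --rows '[{"grip": -0.2, "dx": 0, "dy": 0, "dz": -0.2, "wx": 0, "wy": 0, "wz": 0}, {"grip": -0.2, "dx": 0, "dy": 0, "dz": -0.5, "wx": 0, "wy": 0, "wz": 0}, {"grip": -0.2, "dx": 0, "dy": 0, "dz": -0.8, "wx": 0, "wy": 0, "wz": 0}, {"grip": -0.2, "dx": 0, "dy": 0, "dz": -0.8, "wx": 0, "wy": 0, "wz": 0}]'

```text
t: 9.5
tool_pos: [0.6007, -0.1084, 0.2241]
ee_rot: [0.658, 0.753, 0.002, 0.004]
ft_force: [0.1, 0.2, -1.5]
finger_gap: 0.598
finger_force: 0.0
```

Emit:
servo_tool --rows '[{"grip": 1, "dx": 1, "dy": -0.5, "dz": 0, "wx": 0, "wy": 0, "wz": 0}, {"grip": 1, "dx": 1, "dy": -0.5, "dz": 0, "wx": 0, "wy": 0, "wz": 0}, {"grip": 1, "dx": 1, "dy": -0.5, "dz": 0, "wx": 0, "wy": 0, "wz": 0}, {"grip": 1, "dx": 1, "dy": -0.5, "dz": 0, "wx": 0, "wy": 0, "wz": 0}]'

```text
t: 9.9
tool_pos: [0.5003, 0.0333, 0.218]
ee_rot: [0.657, 0.754, -0.001, -0.001]
ft_force: [-0.7, 0.2, 0.3]
finger_gap: -0.0
finger_force: 0.0
```

Emit:
servo_tool --rows '[{"grip": 1, "dx": 1, "dy": -0.3, "dz": 0, "wx": 0, "wy": 0, "wz": 0}, {"grip": 1, "dx": 1, "dy": -0.3, "dz": 0, "wx": 0, "wy": 0, "wz": 0}, {"grip": 1, "dx": 1, "dy": -0.3, "dz": 0, "wx": 0, "wy": 0, "wz": 0}, {"grip": 1, "dx": 1, "dy": -0.3, "dz": 0, "wx": 0, "wy": 0, "wz": 0}]'

```text
t: 10.3
tool_pos: [0.4367, 0.1768, 0.2182]
ee_rot: [0.656, 0.754, -0.0, -0.0]
ft_force: [-0.0, -0.2, 0.4]
finger_gap: -0.002
finger_force: 0.0
```

```bash
python3 - <<'E'
from h import *; from plan import *
from cell import grab_frame
plan([])
t=grab_frame("top"); s=grab_frame("scene"); np.savez("pics/top4.npz",**t); np.savez("pics/scene4.npz",**s)
z=lambda f,r,k:cv2.resize(f["pixels"][r[1]:r[3],r[0]:r[2]],None,fx=k,fy=k,interpolation=cv2.INTER_LINEAR)
a=z(t,(330,145,432,220),7.8); 
cv2.imwrite("pics/v4.png",a)
E
```

```text
t 10.3 pos [0.4367 0.1768 0.2182] yaw 97.94 gap -0.002 F [-0.  -0.2  0.4]
```

View pics/v4.png

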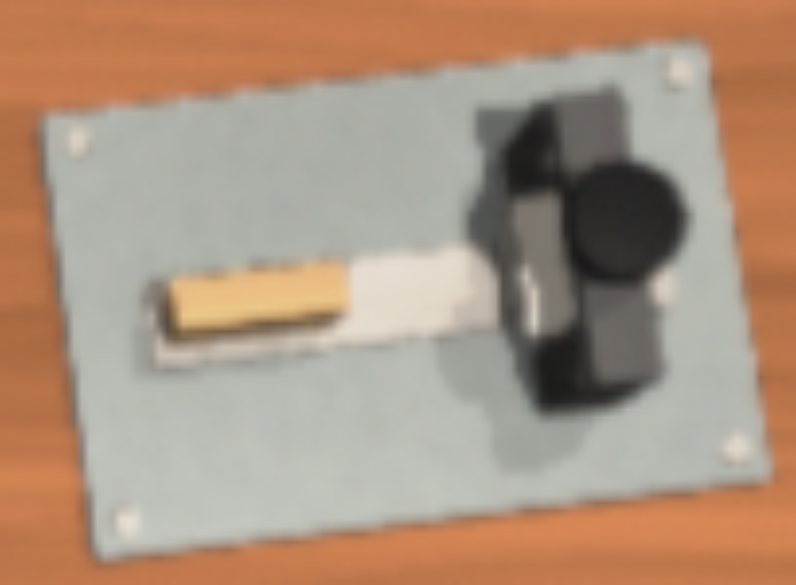

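The gauge lies straight on the bed with its blade under the crossbar, the front of which is at about zoomed x = 500. Next I'll measure its rear end (expected at press x = −90), the grip (−85 to −25) and its y and yaw.

```bash
cat > g.py <<'E'
from h import *; from plan import *
def gauge(n):
    f=load(n); a=np.radians(PY); Rm=np.array([[np.cos(a),np.sin(a)],[-np.sin(a),np.cos(a)]]); up=4
    x0,y0,x1,y1=345,172,378,195
    g=cv2.resize(f["pixels"][y0:y1,x0:x1],None,fx=up,fy=up,interpolation=cv2.INTER_LINEAR)
    h=cv2.cvtColor(g,cv2.COLOR_BGR2HSV)
    c=blobs(((h[...,1]>70)&(h[...,2]>150)).astype(np.uint8)*255,(0,0,g.shape[1],g.shape[0]))[0]
    Q=(ray(f,(c+.5)/up-.5+[x0,y0],.055)[:,:2]-PR)@Rm.T*1000
    r=cv2.minAreaRect(Q.astype(np.float32)); print("grip top (want -55,0)",np.round(r,1) if 0 else (np.round(r[0],1),np.round(r[1],1),round(r[2],1)))
    # profiles along press x at given y, z=.015 : grey levels
    gr=cv2.cvtColor(f["pixels"],cv2.COLOR_BGR2GRAY).astype(np.float32)
    def prof(xs,y,z):
        W=np.array([np.r_[pp(x/1000,y/1000)[:2],z] for x in xs]); q=proj(f,W).astype(np.float32)
        return cv2.remap(gr,q[:,0].copy(),q[:,1].copy(),cv2.INTER_LINEAR).ravel().astype(int)
    for y in (-12,-8,0,8): print("front y",y,prof(range(22,46,2),y,.015))
    print("rear y-12",prof(range(-100,-76,2),-12,.015))
    print("rear px pt", "bed front edge y-40",prof(range(-128,-112,2),-40,.01),"back",prof(range(112,128,2),-40,.01))
    return f
if __name__=="__main__": gauge("top4")
E
python3 g.py
```

```text
grip top (want -55,0) (array([-56.3,  -0.9]), array([60.2, 19.4]), 0.1)
front y -12 [178 179 179 179 166 126  81  67  77 103 143 193]
front y -8 [187 186 187 185 174 144  84  77  80  94 135 177]
front y 0 [209 200 193 189 185 166 113  80  86 111 147 175]
front y 8 [214 203 190 179 151 115  79  75  76  81  90 112]
rear y-12 [180 173 162 156 152 159 185 189 192 193 193 190]
rear px pt bed front edge y-40 [135 134 133 127 127 144 189 192] back [181 181 181 175 159 131 129 129]
```

The grip centre is at x = −56.3, the rear end at about −89 to −90, and the TCP at release was at −54.5. That puts the line at 34–35.5 mm against 35, with y ≈ −1 mm and yaw about 0.1°, which is good. Next I'll locate the knob and go above it with the fingers shut.

```bash
python3 - <<'E'
from h import *; from plan import *
f=load("top4")
for th in (40,50):
    m=(cv2.cvtColor(f["pixels"],cv2.COLOR_BGR2GRAY)<th).astype(np.uint8)*255
    m=cv2.morphologyEx(m,cv2.MORPH_OPEN,cv2.getStructuringElement(cv2.MORPH_ELLIPSE,(9,9)))
    for c in blobs(m,(398,158,425,186)): 
        cc,r=cv2.minEnclosingCircle(c); print("knob",cc,r,ray(f,cc,.114).round(4), "expected",np.round(pp(.055)[:2],4))
k=pp(.055)
plan([(.50,.05,.25,97.75),(.56,-.08,.25,97.75),(k[0],k[1],.25,97.75),(k[0],k[1],.198,97.75)])
E
```

```text
knob (409.0, 172.0) 7.280210018157959 [[ 0.6147 -0.2146  0.114 ]] expected [ 0.6128 -0.2163]
t 10.4 pos [0.4383 0.1745 0.2182] yaw 97.92 gap 0.0 F [0.4 0.4 0.1]
d [-0.879  0.293 -0.212] w [ 0.    -0.     0.001]
d [-0.913  0.279  0.   ] w [0. 0. 0.]
d [-0.948  0.226  0.   ] w [0. 0. 0.]
d [ 0.    -0.     0.347] w [0. 0. 0.]
```

Emit:
servo_tool --rows '[{"grip": 1, "dx": -0.88, "dy": 0.29, "dz": -0.21, "wx": 0, "wy": 0, "wz": 0}, {"grip": 1, "dx": -0.88, "dy": 0.29, "dz": -0.21, "wx": 0, "wy": 0, "wz": 0}, {"grip": 1, "dx": -0.88, "dy": 0.29, "dz": -0.21, "wx": 0, "wy": 0, "wz": 0}, {"grip": 1, "dx": -0.88, "dy": 0.29, "dz": -0.21, "wx": 0, "wy": 0, "wz": 0}]'

```text
t: 10.8
tool_pos: [0.5029, 0.0431, 0.251]
ee_rot: [0.66, 0.752, 0.001, 0.002]
ft_force: [-0.8, 1.2, -0.6]
finger_gap: -0.004
finger_force: 0.0
```

Emit:
servo_tool --rows '[{"grip": 1, "dx": -0.91, "dy": 0.28, "dz": 0, "wx": 0, "wy": 0, "wz": 0}, {"grip": 1, "dx": -0.91, "dy": 0.28, "dz": 0, "wx": 0, "wy": 0, "wz": 0}, {"grip": 1, "dx": -0.91, "dy": 0.28, "dz": 0, "wx": 0, "wy": 0, "wz": 0}, {"grip": 1, "dx": -0.91, "dy": 0.28, "dz": 0, "wx": 0, "wy": 0, "wz": 0}]'

```text
t: 11.2
tool_pos: [0.5617, -0.087, 0.2496]
ee_rot: [0.66, 0.752, 0.0, 0.001]
ft_force: [0.9, 0.2, 0.3]
finger_gap: -0.001
finger_force: 0.0
```

Emit:
servo_tool --rows '[{"grip": 1, "dx": -0.95, "dy": 0.23, "dz": 0, "wx": 0, "wy": 0, "wz": 0}, {"grip": 1, "dx": -0.95, "dy": 0.23, "dz": 0, "wx": 0, "wy": 0, "wz": 0}, {"grip": 1, "dx": -0.95, "dy": 0.23, "dz": 0, "wx": 0, "wy": 0, "wz": 0}, {"grip": 1, "dx": -0.95, "dy": 0.23, "dz": 0, "wx": 0, "wy": 0, "wz": 0}, {"grip": 1, "dx": -0.95, "dy": 0.23, "dz": 0, "wx": 0, "wy": 0, "wz": 0}]'

```text
t: 11.7
tool_pos: [0.6124, -0.2195, 0.249]
ee_rot: [0.659, 0.752, -0.0, -0.001]
ft_force: [0.5, -0.3, -0.4]
finger_gap: 0.003
finger_force: 0.0
```

```bash
python3 - <<'E'
from plan import *
k=(.6135,-.2158)
plan([(*k,.198,97.75),(*k,.180,97.75)])
E
```

```text
t 11.7 pos [ 0.6124 -0.2195  0.249 ] yaw 97.58 gap 0.003 F [ 0.5 -0.3 -0.4]
d [0.023 0.011 0.34 ] w [-0.    -0.    -0.002]
d [ 0.   -0.    0.12] w [0. 0. 0.]
```

Lower to just above the knob, then press in about 1.5 mm steps while watching the force.

Emit:
servo_tool --rows '[{"grip": 1, "dx": 0.023, "dy": 0.011, "dz": 0.12, "wx": 0, "wy": 0, "wz": 0}, {"grip": 1, "dx": 0.023, "dy": 0.011, "dz": 0.25, "wx": 0, "wy": 0, "wz": 0}, {"grip": 1, "dx": 0.023, "dy": 0.011, "dz": 0.34, "wx": 0, "wy": 0, "wz": 0}, {"grip": 1, "dx": 0.023, "dy": 0.011, "dz": 0.34, "wx": 0, "wy": 0, "wz": 0}]'

```text
t: 12.1
tool_pos: [0.6128, -0.2131, 0.1969]
ee_rot: [0.658, 0.753, -0.001, -0.002]
ft_force: [0.1, 0.2, -0.2]
finger_gap: -0.001
finger_force: 0.0
```

Emit:
servo_tool --rows '[{"grip": 1, "dx": 0, "dy": 0, "dz": 0.015, "wx": 0, "wy": 0, "wz": 0}, {"grip": 1, "dx": 0, "dy": 0, "dz": 0.03, "wx": 0, "wy": 0, "wz": 0}, {"grip": 1, "dx": 0, "dy": 0, "dz": 0.045, "wx": 0, "wy": 0, "wz": 0}, {"grip": 1, "dx": 0, "dy": 0, "dz": 0.06, "wx": 0, "wy": 0, "wz": 0}, {"grip": 1, "dx": 0, "dy": 0, "dz": 0.07, "wx": 0, "wy": 0, "wz": 0}]'

```text
t: 12.6
tool_pos: [0.6142, -0.2142, 0.1883]
ee_rot: [0.658, 0.753, 0.0, 0.0]
ft_force: [0.4, -0.5, -0.4]
finger_gap: 0.002
finger_force: 0.0
```

Emit:
servo_tool --rows '[{"grip": 1, "dx": 0, "dy": 0, "dz": 0.01, "wx": 0, "wy": 0, "wz": 0}, {"grip": 1, "dx": 0, "dy": 0, "dz": 0.02, "wx": 0, "wy": 0, "wz": 0}, {"grip": 1, "dx": 0, "dy": 0, "dz": 0.02, "wx": 0, "wy": 0, "wz": 0}]'

```text
t: 12.9
tool_pos: [0.6142, -0.2142, 0.1852]
ee_rot: [0.658, 0.753, 0.0, 0.0]
ft_force: [-0.3, -0.2, -0.6]
finger_gap: -0.002
finger_force: 0.0
```

Emit:
servo_tool --rows '[{"grip": 1, "dx": 0, "dy": 0, "dz": 0.01, "wx": 0, "wy": 0, "wz": 0}, {"grip": 1, "dx": 0, "dy": 0, "dz": 0.02, "wx": 0, "wy": 0, "wz": 0}, {"grip": 1, "dx": 0, "dy": 0, "dz": 0.02, "wx": 0, "wy": 0, "wz": 0}]'

```text
t: 13.2
tool_pos: [0.6142, -0.2142, 0.182]
ee_rot: [0.658, 0.753, -0.0, 0.0]
ft_force: [0.2, 1.4, 0.7]
finger_gap: -0.002
finger_force: 0.0
```

```bash
python3 - <<'E'
from h import *; from plan import *
from cell import grab_frame
plan([]); s=grab_frame("scene"); np.savez("pics/scene5.npz",**s)
cv2.imwrite("pics/s5.png",cv2.resize(s["pixels"][190:290,240:350],None,fx=6,fy=6,interpolation=cv2.INTER_LINEAR))
E
```

```text
t 13.2 pos [ 0.6142 -0.2142  0.182 ] yaw 97.73 gap -0.002 F [0.2 1.4 0.7]
```

View pics/s5.png

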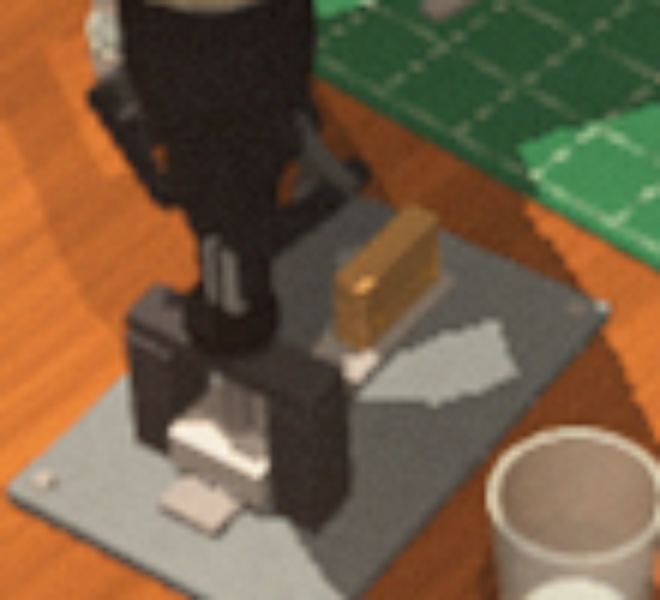

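The crop shows the shut fingers centred over the knob at about (235,310), just at contact. I'll keep pressing in small steps.

Emit:
servo_tool --rows '[{"grip": 1, "dx": 0, "dy": 0, "dz": 0.008, "wx": 0, "wy": 0, "wz": 0}, {"grip": 1, "dx": 0, "dy": 0, "dz": 0.014, "wx": 0, "wy": 0, "wz": 0}, {"grip": 1, "dx": 0, "dy": 0, "dz": 0.014, "wx": 0, "wy": 0, "wz": 0}]'

```text
t: 13.55
tool_pos: [0.6141, -0.2142, 0.18]
ee_rot: [0.658, 0.753, -0.0, -0.0]
ft_force: [-0.3, -0.6, 0.4]
finger_gap: -0.002
finger_force: 0.2
```

Emit:
servo_tool --rows '[{"grip": 1, "dx": 0, "dy": 0, "dz": 0.007, "wx": 0, "wy": 0, "wz": 0}, {"grip": 1, "dx": 0, "dy": 0, "dz": 0.01, "wx": 0, "wy": 0, "wz": 0}, {"grip": 1, "dx": 0, "dy": 0, "dz": 0.01, "wx": 0, "wy": 0, "wz": 0}]'

```text
t: 13.85
tool_pos: [0.6142, -0.2142, 0.1796]
ee_rot: [0.658, 0.753, 0.0, 0.0]
ft_force: [-6.5, 2.0, 17.3]
finger_gap: 0.006
finger_force: 8.5
```

```bash
cat > bar.py <<'E'
from h import *; from plan import *
def bar(f,n):
    g=cv2.cvtColor(f["pixels"],cv2.COLOR_BGR2GRAY)[252:276,266:284].astype(float)
    # rows of bright bar edge per column, then the bar's height from a ray cut with its rear-face plane x=75
    out=[]
    M=f["camera_from_world"];c=-M[:3,:3].T@M[:3,3]; b=np.array(pp(.075)[:2]); nx=np.array(pp(1.075)[:2])-b
    for u in range(270,280):
        col=f["pixels"][250:272,u].astype(float).mean(1); v=250+int(np.argmin(np.diff(col)))+.5 # bright top -> grey rear face
        p=ray(f,(u,v),0)[0]; d=p-c; k=((b-c[:2])@nx)/(d[:2]@nx); out.append((c+k*d)[2])
    print(n,"bar rear top edge z mm",np.round(np.array(out)*1000,1),"median",round(1000*float(np.median(out)),1))
E
python3 - <<'E'
from bar import *; from cell import grab_frame
plan([]); f=grab_frame("scene"); np.savez("pics/scene6.npz",**f)
for n in ("scene0","scene3","scene4","scene5","scene6"): bar(load(n),n)
E
```

```text
t 13.85 pos [ 0.6142 -0.2142  0.1796] yaw 97.74 gap 0.006 F [-6.5  2.  17.3]
scene0 bar rear top edge z mm [40.7 38.8 40.7 38.8 40.8 38.9 40.8 38.9 40.8 38.9] median 39.8
scene3 bar rear top edge z mm [40.7 38.8 40.7 38.8 40.8 38.9 40.8 38.9 40.8 38.9] median 39.8
scene4 bar rear top edge z mm [40.7 38.8 40.7 38.8 40.8 38.9 40.8 38.9 40.8 38.9] median 39.8
scene5 bar rear top edge z mm [33.1 35.  33.1 35.  33.1 35.1 33.2 35.1 33.2 35.1] median 34.1
scene6 bar rear top edge z mm [33.1 31.2 33.1 31.2 33.1 31.2 33.2 31.3 33.2 31.3] median 32.2
```

The crossbar has dropped 7.6 mm to the height expected for resting on the blade. The force rose sharply to 17 N with the fingertips at 106.6 mm, against 107 predicted. I'll retract and check.

Emit:
servo_tool --rows '[{"grip": 1, "dx": 0, "dy": 0, "dz": -0.02, "wx": 0, "wy": 0, "wz": 0}, {"grip": 1, "dx": 0, "dy": 0, "dz": -0.15, "wx": 0, "wy": 0, "wz": 0}, {"grip": 1, "dx": 0, "dy": 0, "dz": -0.4, "wx": 0, "wy": 0, "wz": 0}, {"grip": 1, "dx": 0, "dy": 0, "dz": -0.5, "wx": 0, "wy": 0, "wz": 0}]'

```text
t: 14.3
tool_pos: [0.6151, -0.2146, 0.2565]
ee_rot: [0.658, 0.753, 0.001, 0.001]
ft_force: [0.3, -1.3, 0.2]
finger_gap: 0.001
finger_force: 0.0
```

Emit:
servo_tool --rows '[{"grip": 1, "dx": 0.95, "dy": -0.23, "dz": 0, "wx": 0, "wy": 0, "wz": 0}, {"grip": 1, "dx": 0.95, "dy": -0.23, "dz": 0, "wx": 0, "wy": 0, "wz": 0}, {"grip": 1, "dx": 0.95, "dy": -0.23, "dz": 0, "wx": 0, "wy": 0, "wz": 0}, {"grip": 1, "dx": 0.95, "dy": -0.23, "dz": 0, "wx": 0, "wy": 0, "wz": 0}]'

```text
t: 14.7
tool_pos: [0.5582, -0.0734, 0.2534]
ee_rot: [0.657, 0.754, -0.0, -0.001]
ft_force: [-0.6, -0.8, -0.4]
finger_gap: 0.002
finger_force: 0.0
```

Emit:
servo_tool --rows '[{"grip": 1, "dx": 0.91, "dy": -0.28, "dz": 0, "wx": 0, "wy": 0, "wz": 0}, {"grip": 1, "dx": 0.91, "dy": -0.28, "dz": 0, "wx": 0, "wy": 0, "wz": 0}, {"grip": 1, "dx": 0.91, "dy": -0.28, "dz": 0, "wx": 0, "wy": 0, "wz": 0}, {"grip": 1, "dx": 0.91, "dy": -0.28, "dz": 0, "wx": 0, "wy": 0, "wz": 0}]'

```text
t: 15.1
tool_pos: [0.4985, 0.0552, 0.2535]
ee_rot: [0.657, 0.754, -0.0, -0.001]
ft_force: [-0.6, -0.4, -0.4]
finger_gap: -0.001
finger_force: 0.0
```

Emit:
servo_tool --rows '[{"grip": 1, "dx": 0.88, "dy": -0.29, "dz": 0, "wx": 0, "wy": 0, "wz": 0}, {"grip": 1, "dx": 0.88, "dy": -0.29, "dz": 0, "wx": 0, "wy": 0, "wz": 0}, {"grip": 1, "dx": 0.88, "dy": -0.29, "dz": 0, "wx": 0, "wy": 0, "wz": 0}, {"grip": 1, "dx": 0.88, "dy": -0.29, "dz": 0, "wx": 0, "wy": 0, "wz": 0}]'

```text
t: 15.5
tool_pos: [0.4385, 0.1797, 0.2536]
ee_rot: [0.657, 0.754, 0.0, -0.0]
ft_force: [0.3, -0.6, -0.7]
finger_gap: -0.002
finger_force: 0.0
```

```bash
python3 - <<'E'
from bar import *; from g import gauge; from cell import grab_frame
plan([])
for n in ("scene","top"): np.savez(f"pics/{n}7.npz",**grab_frame(n))
bar(load("scene7"),"scene7"); gauge("top7")
E
```

```text
t 15.5 pos [0.4385 0.1797 0.2536] yaw 97.92 gap -0.002 F [ 0.3 -0.6 -0.7]
scene7 bar rear top edge z mm [33.1 31.2 33.1 31.2 33.1 31.2 33.2 31.3 33.2 31.3] median 32.2
grip top (want -55,0) (array([-56.3,  -0.9]), array([60.2, 19.4]), 0.2)
front y -12 [178 179 180 179 170 136  94  72 108 153 191 145]
front y -8 [186 186 186 184 174 143  82  76 102 148 198 164]
front y 0 [209 200 193 188 184 165 111  75  81 104 123 134]
front y 8 [214 202 190 179 151 114  77  68  79  97 118 119]
rear y-12 [179 172 162 156 152 159 185 189 190 192 193 189]
rear px pt bed front edge y-40 [135 134 133 127 128 145 189 192] back [181 181 181 176 160 131 129 129]
```

The gauge has not moved, its line is level with the bar's face, and the bar has stayed down. I'm handing the job in.

```bash
python3 -c "
from cell import robot
print(robot.job_done())"
```

```text
the job is handed in; nothing more can be done
None
```

I slid the wide gauge in flat under the crossbar, with its line within about 1.5 mm of the crossbar's front face, then pushed the crossbar down onto the blade and handed the job in; no verdict came back.

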